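# Feel for the hidden release notch of a slide case

## Robot

A 7-joint arm with a two-finger parallel gripper is mounted at the origin on a cart in front of the work surface, level with it; the furniture and walls round the work are solid. World frame = base frame: x ahead of the robot, y to its left, z up, the work surface at z = 0. Lengths are in m, angles in degrees, forces in N, time in s.
With the tool pointing down it reaches from about 0.4 to 0.85 m from the base axis. Payload 4.5 kg.
Tool frame: the origin (TCP) lies at the very end of the fingers, on their centre line; the grasp point (between the pads) lies 19 mm behind it; z points along the fingers, y is the direction in which the jaws open and shut (so a half turn about z gives the same grasp; the last joint's range is limited). The gripper opens to 88 mm and grips with 3 to 60 N. Pads are 18 mm wide; open, the fingers measure 123 mm over their backs; the gripper's body (75 mm by 187 mm) begins 45 mm behind the grasp point.
Start: joints at [77.051, 39.483, -11.15, 89.685, 9.013, 51.709, -12.324], TCP at [0.161, -0.604, 0.239] pointing down, gripper open.
Joint ranges: [-172.22, 172.22], [-26.19, 119.32], [-84.43, 86.54], [7.71, 146.69], [-57.33, 237.33], [2.42, 119.75], [-152.13, 152.13]. Speed limits (degrees/s): [147.25, 147.25, 180, 180, 180, 180, 180].

## Interface

Orientations are given as a 3x3 rotation matrix whose columns are the frame's x, y, z axes.
In Python, from rig import telemetry, imaging, ctrl, cut_out, landmark_of gives the robot as it stands.
- The arm moves only by the shell command python3 -m jog 'ROWS' [OPENING] [FORCE]. ROWS is JSON, a list of rows, each an object of numbers: "tx", "ty", "tz": the shift along the tool's x, y, z in cm; "ax", "ay", "az": the turn, a rotation vector about the tool's x, y, z in rad. A call has 1 to 12 rows; each row is the pose to reach, as a shift and turn from the pose commanded when the call began, along the tool's axes at that moment; what a row does not reach only later rows make up. A row lasts 1/8 s, in which the tool goes at most 62.5 mm and 10.7 degrees, less where a joint would pass 70% of its speed; a pose out of reach is approached as far as the arm can. A call with a gripper value outside its range is refused whole. OPENING is the closure, from 0 (fully open) to 1 (shut), set as the call begins (- or left out, the last holds). The fingers move at their own pace and stop on an object; FORCE is the grip in N (left out, the last holds). Time passes only in rows, so rows that repeat a pose let the fingers close. It gives the time, the measured TCP pose, the force and the opening at its end, in the units of the state.
- telemetry.get_obs(): the state, without advancing time (a new reading comes with each control period).
- imaging.get_image(name): name is "side" or "top"; returns the picture (400x640x3 uint8, red, green, blue); there is no depth.
- imaging.get_calibration(name): a dict with "fx", "fy", "cx", "cy" (pixels), "rvec" (rotation vector, rad) and "tvec" (3), from world to camera coordinates, as OpenCV has them. Camera axes: x right, y down, z forward; pixel columns grow to the right and rows downward; lengths in m; the calibration is good to about 2 mm. A picture is of the moment at which its call begins. get_calibration takes no time and is no camera call.
- ctrl.hand_in(): hands the job in, once; it reports no verdict.
Trained networks look in the newest picture that a camera, given by its name, has taken for a name from the list of things; names that differ only in an ending like _2 or _b are one class to them, and where a whole thing is asked for, a point or a joint stands for the part that bears it (a point fixed in the world has none). Each returns a list of dicts, best first, with "confidence" (0 to 1); they miss things now and then, are a little off and sometimes report something else, mostly with a low value. They report only what shows in the picture. A call takes as long as a camera call. They do not tell look-alikes from the thing itself.
- cut_out(name, camera): "pixels" (400x640 bool, what is visible of it).
- landmark_of(name, camera): "position" ([x, y, z] in m, in world coordinates, good to about 4 mm: a listed point, or the origin of a listed thing).
The state is a dict: "time": time; "q": joint angles; "qvel": joint speeds; "joint_efforts": joint torques, N m; "ee_pos": TCP position; "tool_rot": TCP orientation; "force": force on the tool from outside, world axes, zero at the start; "ft_torque": the same for the moment, N m; "gripper_width": finger opening in m.
Only numpy, scipy, OpenCV 4.12 (cv2) and the standard library are available. Lean on these libraries where they do the work, as an engineer would, in place of code of your own. Each camera call takes 0.05 s, during which the arm holds its last target.

## Task

The microscope-slide case on the bench is latched, and its release is a notch hidden somewhere along the black strip that forms its front edge. With the fingers shut, run their tips lightly along the top of the strip until they find the notch, then press down inside the notch until the lid comes up ajar and stays, and move clear. Do not push or pry the lid or the case itself, and leave the small things standing beside the case undisturbed.

Things in the scene. Friction and masses are not known exactly. Their poses are not given: they have to be found in the camera images.
- case: grey slide case, fixed to the bench, 123 mm deep (x), 260 mm wide (y). Origin: on the bench, mid-width, 68 mm behind its front face; x points from its front to the hinges at its back, y along the front edge to the left, z up. The black strip, 42 mm deep, fills case x -68 to -26 mm over the full width on a 22 mm high ledge. The white lid with blue panel starts at case x -23 mm; its top is 49 mm up
- edge_left (a point): left (+y) end of the black strip, on the middle line of its flat, rubbery top face (21 mm behind its front face), 42 mm above the bench; axes as the case's. The notch is a pocket in the strip, open to the top, 38 mm long and 39 mm wide (a 3 mm skirt closes its front), wholly somewhere between 25 mm from this end and 25 mm from the other
- edge_right (a point): right (-y) end of the black strip, on the middle line of its top face, 42 mm above the bench; axes as the case's
- release (a joint): travel in m of the black tongue that is the notch's floor: 0 untouched, 0.008 fully pressed. Untouched, its top lies 9 mm below the strip's top; it gives way straight down under about 6 to 9 N, lifts the lid as it goes, and stays where it is left
- case_lid (a joint): opening angle of the lid about its back edge, rad: 0 shut, 0.4 ajar with the tongue fully pressed (front rim about 30 mm up); 50 rad per metre of tongue travel
- vial: loose sample vial with blue cap, 24 mm across, 50 mm tall, standing beside the case; origin at the centre of its underside, z up
- oil: loose small white bottle with red cap and yellow label, 26 mm across, 50 mm tall, standing beside the case; origin at the centre of its underside, z up
- can: loose black can with grey screw cap, 37 mm across, 52 mm tall, standing beside the case; origin at the centre of its underside, z up
Not all that is in view belongs to the job. What is shaped like the can but turquoise is not meant. Leave any pink look-alike of the oil alone.

How it is judged (in metres and radians):
On the way, in this order (a step that is already met when the one before it is completed fails the run):
1. a fingertip touches the top of the strip, the tongue still unpressed (contact force between the fingers and anything else above 0.3 N and value of joint release below 0.001 m and x of the grasp point in the frame of case between -0.1 and 0 m and y of the grasp point in the frame of case between -0.16 and 0.16 m and z of the grasp point in the frame of case below 0.1 m), for 0.2 s.
2. the fingertip presses the tongue in the notch and the lid comes up (contact force between the fingers and anything else above 0.5 N and value of joint release above 0.006 m and value of joint case_lid above 0.28 rad), for 0.1 s.
At the end, for the whole second after the job is handed in: the release tongue is down by more than 6 mm and the lid stands at rest, open by more than 0.28 rad; the vial, bottle and can stand upright within 15 mm of where they started (value of joint release above 0.006 m and value of joint case_lid above 0.28 rad and velocity of joint case_lid below 0.1 rad/s and angle between each of vial, oil, can's own z axis and vertical below 0.2 rad and distance of each of vial, oil, can from where it was at the start of the episode below 0.015 m); the robot touches nothing.
It fails at once if the lid or the grey case itself is pushed or pried by the fingers with more than 6 N (contact force between the fingers and case above 6 N).
It fails at once if the fingers press on anything with more than 60 N (contact force between the fingers and anything else above 60 N).
It fails at once if the vial, bottle or can is moved by more than 15 mm or tipped (distance of any of vial, oil, can from where it was at the start of the episode above 0.015 m or not (angle between vial's own z axis and vertical below 0.2 rad) or not (angle between oil's own z axis and vertical below 0.2 rad) or not (angle between can's own z axis and vertical below 0.2 rad)).
It also fails if it takes over 64 s, if anything falls off the work surface, if the arm or the gripper's body presses on something with over 40 N, if the wrist force passes 120 N, or if a joint passes its speed limit or range.

## Working session

There is one attempt and no reset: what is moved stays moved. The work goes in short steps, Python scripts to look and compute and a shell command to move; the robot and the scene stay as the last step left them, time stands still between calls to the robot, and variables do not carry over. Pictures are saved under pics/ and viewed, and the job is handed in when it is done.

```bash
ls; mkdir -p pics
python3 - <<'E'
from rig import telemetry, imaging, ctrl, cut_out, landmark_of
import cv2,numpy as np
np.set_printoptions(precision=4,suppress=True)
for c in ("top","side"):
    im=imaging.get_image(c); cv2.imwrite(f"pics/{c}0.png",im[:,:,::-1])
    for n in ("case","edge_left","edge_right","vial","oil","can"):
        print(c,n,[(np.round(d["position"],4).tolist(),round(d["confidence"],2)) for d in landmark_of(n,c)])
o=telemetry.get_obs(); print({k:np.round(v,4).tolist() for k,v in o.items()})
E
```

```text
pics
top case [([0.4862, 0.0504, -0.0009], 0.65)]
top edge_left [([0.4328, 0.1799, 0.0424], 0.62)]
top edge_right [([0.4422, -0.0831, 0.0414], 0.68)]
top vial [([0.5105, -0.1326, 0.0033], 0.53)]
top oil [([0.4301, 0.2207, 0.0031], 0.6), ([0.464, 0.3456, 0.0], 0.47)]
top can [([0.5201, 0.3127, -0.0018], 0.79), ([0.4908, 0.2353, -0.0034], 0.76), ([0.4218, 0.3004, 0.0003], 0.64)]
side case [([0.4872, 0.0519, -0.0004], 0.71)]
side edge_left [([0.4329, 0.178, 0.0412], 0.9)]
side edge_right [([0.4426, -0.085, 0.0417], 0.88)]
side vial [([0.5128, -0.1305, -0.0001], 0.64)]
side oil [([0.4287, 0.224, -0.0033], 0.85), ([0.468, 0.3429, 0.0002], 0.68)]
side can [([0.491, 0.2312, 0.0006], 0.78), ([0.4214, 0.3018, -0.0014], 0.7), ([0.5219, 0.3103, 0.0], 0.68)]
{'time': 0.7, 'q': [77.0524, 39.4818, -11.151, 89.6841, 9.0139, 51.7119, -12.325], 'qvel': [-0.0383, 0.0502, -0.0184, 0.094, 0.07, -0.0871, 0.1054], 'joint_efforts': [0.0005, -52.7358, -1.2667, -15.3718, -0.0519, -0.0008, -0.0], 'ee_pos': [0.1606, -0.604, 0.2388], 'tool_rot': [[0.9664, 0.2569, 0.0], [0.2569, -0.9664, -0.0001], [0.0, 0.0001, -1.0]], 'force': [0.5606, -0.0294, -0.399], 'ft_torque': [0.0899, -0.0059, 0.0015], 'gripper_width': 0.0881}
```

View pics/top0.png

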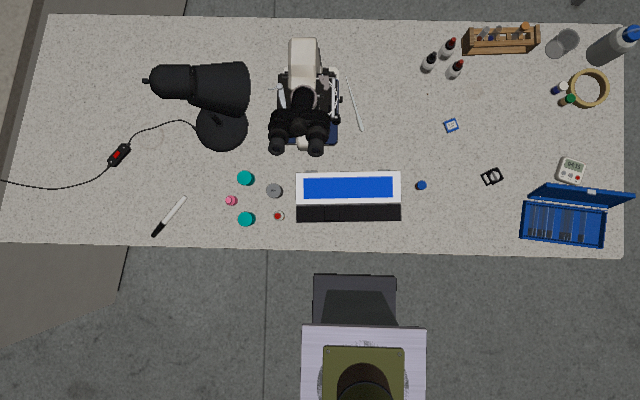

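View pics/side0.png

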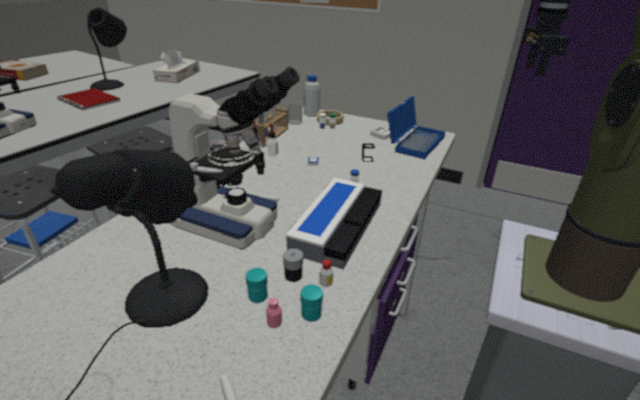

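The top view shows the grey case at about (348,196), with its black strip at (348,213). The oil is at (279,216), the can at (274,190) and the vial at (421,185). The look-alikes are:
- a blue open slide box at (565,220), which is not the case
- turquoise cans at (246,178) and (246,219)
- a pink bottle at (231,200)

I'll check the choice in a close crop.

Run:
```python
import cv2,numpy as np
a=cv2.imread("pics/top0.png")[160:235,215:435]; b=cv2.imread("pics/side0.png")[170:330,235:400]
a=cv2.resize(a,None,fx=3.5,fy=3.5,interpolation=cv2.INTER_CUBIC)
b=cv2.resize(b,None,fx=2,fy=2,interpolation=cv2.INTER_CUBIC)
a=np.clip(a.astype(float)*1.5,0,255);
b=np.clip(b.astype(float)*2.0,0,255)
o=np.zeros((600,800,3),np.uint8); o[:a.shape[0],:a.shape[1]]=a; o[270:270+b.shape[0],:b.shape[1]]=b
cv2.imwrite("pics/crop0.png",o)
```

```text
(no output)
```

View pics/crop0.png

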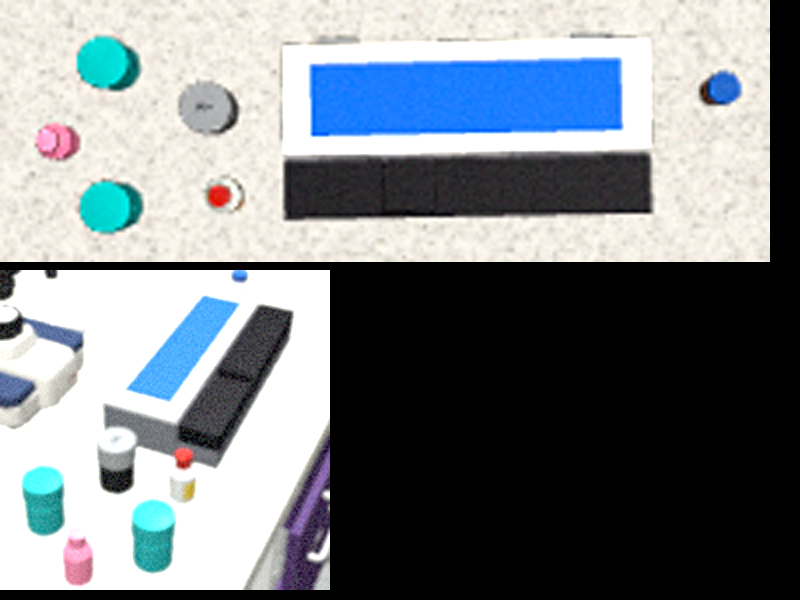

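The crop confirms the grey case with the blue panel and black strip. Faint seams in the strip at crop x≈385 and 437 suggest a notch about 71–108 mm from the left end. The side view agrees, with a dark line at (235,375). Next I'll measure the case pose and the seam positions.

```bash
cat > h.py <<'E'
from rig import telemetry, imaging, ctrl, cut_out, landmark_of
import cv2,numpy as np
np.set_printoptions(precision=4,suppress=True)
def cal(c):
    k=imaging.get_calibration(c);K=np.array([[k["fx"],0,k["cx"]],[0,k["fy"],k["cy"]],[0,0,1.]])
    return K,cv2.Rodrigues(np.array(k["rvec"]))[0],np.array(k["tvec"]).ravel()
def unproj(c,uv,z):
    K,R,t=cal(c); C=-R.T@t; d=R.T@np.linalg.inv(K)@np.array([uv[0],uv[1],1.]); return C+d*(z-C[2])/d[2]
def proj(c,P):
    K,R,t=cal(c); p=K@(R@np.asarray(P)+t); return p[:2]/p[2]
# case frame
O=np.array([0.4855,0.0497]); YAW=np.radians(2.1)
def setc(o,y):
    global O,YAW; O=np.array(o);YAW=y
def c2w(x,y): 
    c,s=np.cos(YAW),np.sin(YAW); return np.array([O[0]+c*x-s*y,O[1]+s*x+c*y])
def w2c(P):
    c,s=np.cos(YAW),np.sin(YAW); d=np.array(P)[:2]-O; return np.array([c*d[0]+s*d[1],-s*d[0]+c*d[1]])
def st():
    o=telemetry.get_obs(); p=np.array(o["ee_pos"]); R=np.array(o["tool_rot"])
    print("t",round(o["time"],2),"p",p,"case",w2c(p)*1000,"z",round(p[2]*1000,1),"yawx",round(np.degrees(np.arctan2(R[1,0],R[0,0])),2),"f",np.round(o["force"],2),"w",round(o["gripper_width"],4),"tilt",R[:,2])
    return o,p,R
def to(x,y,z):
    o,p,R=st(); w=c2w(x/1000,y/1000); d=R.T@(np.array([w[0],w[1],z/1000])-p); print("tool shift cm",d*100)
    print("turn rad for alignment", YAW-np.arctan2(R[1,0],R[0,0]), "(tool z = minus)")
E
python3 - <<'E'
from h import *
print("radii cam", [(-cal(c)[1].T@cal(c)[2]) for c in("top","side")])
im=cv2.imread("pics/top0.png").astype(float).mean(2)
# brightness along strip in case y at several x offsets
ys=np.arange(-125,126,2.)
prof=[]
for x in (-60,-54,-47,-40,-34):
    uv=np.array([proj("top",[*c2w(x/1000,y/1000),0.042]) for y in ys],np.float32)
    prof.append(cv2.remap(im.astype(np.float32),uv[:,0].reshape(1,-1),uv[:,1].reshape(1,-1),cv2.INTER_CUBIC)[0])
m=np.mean(prof,0)
for y,v in zip(ys,m): 
    if -10<y<90: print(int(y),round(float(v),1),end=" | ")
print(m.mean())
for p in [(-68,130),(-68,-130),(-26,130),(-26,-130)]: print(p,proj("top",[*c2w(p[0]/1000,p[1]/1000),0.042]),proj("side",[*c2w(p[0]/1000,p[1]/1000),0.042]))
for y in(22,59): print(y,proj("side",[*c2w(-.047,y/1000),0.042]))
# white-edge/strip extents in top along y
for x in(-55,-47,-35):
    yy=np.concatenate([np.arange(-140,-120,2.),np.arange(120,140,2.)])
    uv=np.array([proj("top",[*c2w(x/1000,y/1000),0.042]) for y in yy],np.float32)
    print(x,list(zip(yy.astype(int).tolist(),cv2.remap(im.astype(np.float32),uv[:,0].reshape(1,-1),uv[:,1].reshape(1,-1),cv2.INTER_LINEAR)[0].astype(int).tolist())))
for y in(-90,0,90):
    xx=np.concatenate([np.arange(-76,-58,2.),np.arange(-36,-14,2.)])
    uv=np.array([proj("top",[*c2w(x/1000,y/1000),0.042]) for x in xx],np.float32)
    print(y,list(zip(xx.astype(int).tolist(),cv2.remap(im.astype(np.float32),uv[:,0].reshape(1,-1),uv[:,1].reshape(1,-1),cv2.INTER_LINEAR)[0].astype(int).tolist())))
to(-50,-15,200)
E
```

```text
radii cam [array([0.4439, 0.0654, 1.1136]), array([0.2108, 0.7289, 0.5156])]
-9 28.3 | -7 28.6 | -5 28.7 | -3 29.3 | -1 28.2 | 1 29.2 | 3 28.9 | 5 28.2 | 7 28.0 | 9 27.0 | 11 28.1 | 13 30.2 | 15 29.5 | 17 28.3 | 19 29.5 | 21 24.2 | 23 26.4 | 25 29.4 | 27 27.5 | 29 26.6 | 31 28.7 | 33 28.0 | 35 26.9 | 37 27.2 | 39 27.8 | 41 25.3 | 43 25.4 | 45 26.5 | 47 27.0 | 49 27.3 | 51 25.7 | 53 25.7 | 55 27.4 | 57 23.8 | 59 17.7 | 61 26.0 | 63 27.6 | 65 27.4 | 67 28.1 | 69 29.1 | 71 28.8 | 73 28.5 | 75 28.5 | 77 28.5 | 79 28.1 | 81 28.2 | 83 25.8 | 85 26.2 | 87 26.0 | 89 25.1 | 28.492517
(-68, 130) [295.4865 222.9111] [344.929  252.9983]
(-68, -130) [400.4771 221.7091] [383.2175 189.7975]
(-26, 130) [295.3239 206.0277] [324.1957 247.1151]
(-26, -130) [400.1699 204.7019] [366.2891 186.055 ]
22 [353.5335 220.5871]
59 [347.4474 229.9856]
-55 [(-140, 159), (-138, 158), (-136, 158), (-134, 155), (-132, 114), (-130, 64), (-128, 33), (-126, 26), (-124, 32), (-122, 32), (120, 28), (122, 27), (124, 25), (126, 23), (128, 43), (130, 107), (132, 154), (134, 158), (136, 158), (138, 161)]
-47 [(-140, 160), (-1
[... 711 characters left out ...]
 158), (-74, 157), (-72, 151), (-70, 156), (-68, 152), (-66, 99), (-64, 40), (-62, 23), (-60, 26), (-36, 28), (-34, 29), (-32, 26), (-30, 27), (-28, 26), (-26, 29), (-24, 52), (-22, 98), (-20, 160), (-18, 201), (-16, 207)]
90 [(-76, 155), (-74, 160), (-72, 163), (-70, 162), (-68, 137), (-66, 78), (-64, 26), (-62, 22), (-60, 24), (-36, 28), (-34, 29), (-32, 27), (-30, 27), (-28, 30), (-26, 39), (-24, 59), (-22, 96), (-20, 169), (-18, 210), (-16, 205)]
t 0.7 p [ 0.1606 -0.604   0.2388] case [-348.6622 -641.396 ] z 238.8 yawx 14.89 f [ 0.56 -0.03 -0.4 ] w 0.0881 tilt [ 0.     -0.0001 -1.    ]
tool shift cm [ 42.9888 -54.4766   3.872 ]
turn rad for alignment -0.22316522276578765 (tool z = minus)
```

```bash
sed -i 's/0.4855,0.0497/0.4870,0.0495/' h.py; python3 -m jog '[{"tx":4,"ty":-3.5},{"tx":8.5,"ty":-7.5,"az":0.03},{"tx":13,"ty":-11.5,"az":0.06},{"tx":17.5,"ty":-15.5,"az":0.09},{"tx":22,"ty":-19.5,"az":0.12},{"tx":27,"ty":-23.5,"az":0.15},{"tx":32,"ty":-28,"az":0.18},{"tx":34.5,"ty":-33,"az":0.2},{"tx":36.5,"ty":-38,"az":0.22},{"tx":38.5,"ty":-43,"az":0.223},{"tx":40.5,"ty":-48,"az":0.223},{"tx":41.5,"ty":-50.5,"az":0.223}]' 1 20; python3 -m jog '[{"tx":0},{"tx":0}]'
python3 - <<'E'
from h import *
to(-50,-15,120)
E
```

```text
t 0.7 p [ 0.1606 -0.604   0.2388] case [-350.1538 -641.1411] z 238.8 yawx 14.89 f [ 0.56 -0.03 -0.4 ] w 0.0881 tilt [ 0.     -0.0001 -1.    ]
tool shift cm [ 43.1286 -54.4193  11.872 ]
turn rad for alignment -0.22316522276578765 (tool z = minus)invalid input at $[0]: expected keys tx, ty, tz, ax, ay, az
invalid input at $[0]: expected keys tx, ty, tz, ax, ay, az
```

```bash
python3 -m jog '[{"tx":4,"ty":-3.5,"tz":0,"ax":0,"ay":0,"az":0},{"tx":8.5,"ty":-7.5,"tz":0,"ax":0,"ay":0,"az":0.03},{"tx":13,"ty":-11.5,"tz":0,"ax":0,"ay":0,"az":0.06},{"tx":17.5,"ty":-15.5,"tz":0,"ax":0,"ay":0,"az":0.09},{"tx":22,"ty":-19.5,"tz":0,"ax":0,"ay":0,"az":0.12},{"tx":27,"ty":-23.5,"tz":0,"ax":0,"ay":0,"az":0.15},{"tx":32,"ty":-28,"tz":0,"ax":0,"ay":0,"az":0.18},{"tx":34.5,"ty":-33,"tz":0,"ax":0,"ay":0,"az":0.2},{"tx":36.5,"ty":-38,"tz":0,"ax":0,"ay":0,"az":0.22},{"tx":38.5,"ty":-43,"tz":0,"ax":0,"ay":0,"az":0.223},{"tx":40.5,"ty":-48,"tz":0,"ax":0,"ay":0,"az":0.223},{"tx":41.5,"ty":-50.5,"tz":0,"ax":0,"ay":0,"az":0.223}]' 1 20; python3 -m jog '[{"tx":0,"ty":0,"tz":0,"ax":0,"ay":0,"az":0},{"tx":0,"ty":0,"tz":0,"ax":0,"ay":0,"az":0}]'
python3 - <<'E'
from h import *
to(-50,-15,120)
E
```

```text
time: 2.2
ee_pos: [0.4324, -0.006, 0.239]
tool_rot: [[0.999, 0.041, 0.001], [0.041, -0.999, 0.001], [0.001, -0.001, -1.0]]
force: [0.3, 0.2, 0.8]
gripper_width: 0.0006
time: 2.45
ee_pos: [0.4318, -0.0106, 0.2388]
tool_rot: [[0.999, 0.035, -0.0], [0.035, -0.999, -0.001], [-0.0, 0.001, -1.0]]
force: [0.2, -0.3, -0.5]
gripper_width: 0.0003
t 2.45 p [ 0.4318 -0.0106  0.2388] case [-57.3871 -57.9994] z 238.8 yawx 2.03 f [ 0.25 -0.26 -0.49] w 0.0003 tilt [-0.     -0.0008 -1.    ]
tool shift cm [ 0.7344 -4.3109 11.8736]
turn rad for alignment 0.00121267577095676 (tool z = minus)
```

```bash
python3 -m jog '[{"tx":0.7,"ty":-3,"tz":4,"ax":0,"ay":0,"az":0},{"tx":0.7,"ty":-4.3,"tz":9,"ax":0,"ay":0,"az":0},{"tx":0.7,"ty":-4.3,"tz":13,"ax":0,"ay":0,"az":0},{"tx":0.7,"ty":-4.3,"tz":16,"ax":0,"ay":0,"az":0},{"tx":0.7,"ty":-4.3,"tz":17.9,"ax":0,"ay":0,"az":0},{"tx":0.7,"ty":-4.3,"tz":17.9,"ax":0,"ay":0,"az":0},{"tx":0.7,"ty":-4.3,"tz":17.9,"ax":0,"ay":0,"az":0}]'
python3 - <<'E'
from h import *
to(-50,-15,42)
a=imaging.get_image("top")[:,:,::-1];b=imaging.get_image("side")[:,:,::-1]
a=cv2.resize(a[155:255,270:430],None,fx=2.5,fy=2.5,interpolation=cv2.INTER_CUBIC)
b=cv2.resize(b[100:270,270:450],None,fx=2.2,fy=2.2,interpolation=cv2.INTER_CUBIC)
o=np.zeros((400,800,3)); o[:250,:400]=a;o[:374,402:402+396]=b[:374]
cv2.imwrite("pics/c1.png",np.clip(o*1.5,0,255).astype(np.uint8))
E
```

```text
time: 3.32
ee_pos: [0.4377, 0.0328, 0.0603]
tool_rot: [[0.999, 0.035, 0.001], [0.035, -0.999, -0.0], [0.001, 0.0, -1.0]]
force: [0.7, -1.0, 0.5]
gripper_width: -0.0
t 3.33 p [0.4377 0.0328 0.0603] case [-49.853  -14.8364] z 60.3 yawx 2.01 f [ 0.65 -0.99  0.52] w -0.0 tilt [ 0.0008 -0.0004 -1.    ]
tool shift cm [-0.0161  0.0156  1.8285]
turn rad for alignment 0.0015949836642406914 (tool z = minus)
```

View pics/c1.png

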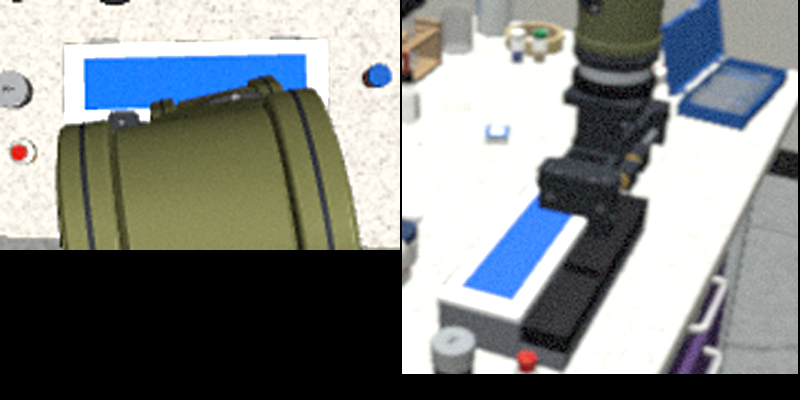

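The gripper is above the strip at (600,200), and the seam shows at (585,265) in the side crop. I'll descend gently.

```bash
python3 -m jog '[{"tx":0,"ty":0,"tz":1.0,"ax":0,"ay":0,"az":0},{"tx":0,"ty":0,"tz":1.5,"ax":0,"ay":0,"az":0},{"tx":0,"ty":0,"tz":1.6,"ax":0,"ay":0,"az":0},{"tx":0,"ty":0,"tz":1.6,"ax":0,"ay":0,"az":0}]';python3 -m jog '[{"tx":0,"ty":0,"tz":0.1,"ax":0,"ay":0,"az":0},{"tx":0,"ty":0,"tz":0.1,"ax":0,"ay":0,"az":0}]';python3 -m jog '[{"tx":0,"ty":0,"tz":0.1,"ax":0,"ay":0,"az":0},{"tx":0,"ty":0,"tz":0.1,"ax":0,"ay":0,"az":0}]'
```

```text
time: 3.92
ee_pos: [0.439, 0.0341, 0.0448]
tool_rot: [[0.999, 0.037, -0.003], [0.037, -0.999, -0.0], [-0.003, -0.0, -1.0]]
force: [0.4, -0.3, -0.5]
gripper_width: 0.0005
time: 4.18
ee_pos: [0.4389, 0.0341, 0.0439]
tool_rot: [[0.999, 0.037, -0.003], [0.037, -0.999, -0.0], [-0.003, -0.0, -1.0]]
force: [-1.0, -0.5, -0.4]
gripper_width: 0.0004
time: 4.42
ee_pos: [0.4388, 0.034, 0.043]
tool_rot: [[0.999, 0.037, -0.003], [0.037, -0.999, -0.0], [-0.003, 0.0, -1.0]]
force: [-0.7, 0.2, 0.2]
gripper_width: 0.0007
```

```bash
for i in 1; do python3 -m jog '[{"tx":0,"ty":0,"tz":0.1,"ax":0,"ay":0,"az":0},{"tx":0,"ty":0,"tz":0.1,"ax":0,"ay":0,"az":0}]'; done;python3 -m jog '[{"tx":0,"ty":0,"tz":0.1,"ax":0,"ay":0,"az":0},{"tx":0,"ty":0,"tz":0.1,"ax":0,"ay":0,"az":0}]'
```

```text
time: 4.68
ee_pos: [0.4389, 0.034, 0.0424]
tool_rot: [[0.999, 0.037, -0.002], [0.037, -0.999, -0.0], [-0.002, 0.0, -1.0]]
force: [0.0, -0.1, 5.6]
gripper_width: 0.0007
time: 4.92
ee_pos: [0.4389, 0.034, 0.0424]
tool_rot: [[0.999, 0.037, -0.001], [0.037, -0.999, -0.0], [-0.001, 0.0, -1.0]]
force: [-0.5, 1.4, 18.4]
gripper_width: 0.0002
```

```bash
python3 -m jog '[{"tx":0,"ty":0,"tz":-0.1,"ax":0,"ay":0,"az":0},{"tx":0,"ty":0,"tz":-0.1,"ax":0,"ay":0,"az":0},{"tx":0,"ty":0,"tz":-0.1,"ax":0,"ay":0,"az":0}]';  python3 -m jog '[{"tx":0,"ty":-0.3,"tz":0,"ax":0,"ay":0,"az":0},{"tx":0,"ty":-0.6,"tz":0,"ax":0,"ay":0,"az":0},{"tx":0,"ty":-1,"tz":0,"ax":0,"ay":0,"az":0}]'
python3 - <<'E'
from h import *
to(-50,36,42)
E
```

```text
time: 5.3
ee_pos: [0.439, 0.034, 0.0424]
tool_rot: [[0.999, 0.037, -0.002], [0.037, -0.999, -0.0], [-0.002, 0.0, -1.0]]
force: [-0.6, 0.3, 8.2]
gripper_width: 0.0004
time: 5.68
ee_pos: [0.4382, 0.0409, 0.0424]
tool_rot: [[0.999, 0.033, -0.004], [0.033, -0.999, -0.005], [-0.004, 0.005, -1.0]]
force: [-0.0, -6.2, 8.3]
gripper_width: 0.0001
t 5.67 p [0.4382 0.0409 0.0424] case [-49.0902  -6.8553] z 42.4 yawx 1.91 f [-0.02 -6.16  8.33] w 0.0001 tilt [-0.0037 -0.0053 -1.    ]
tool shift cm [-0.1053 -4.2854  0.022 ]
turn rad for alignment 0.003376857983294561 (tool z = minus)
```

```bash
python3 -m jog '[{"tx":0,"ty":-0.4,"tz":-0.03,"ax":0,"ay":0,"az":0},{"tx":0,"ty":-0.8,"tz":-0.03,"ax":0,"ay":0,"az":0},{"tx":0,"ty":-1.2,"tz":-0.03,"ax":0,"ay":0,"az":0},{"tx":0,"ty":-1.6,"tz":-0.03,"ax":0,"ay":0,"az":0}]'; python3 -m jog '[{"tx":0,"ty":-0.3,"tz":0,"ax":0,"ay":0,"az":0},{"tx":0,"ty":-0.6,"tz":0,"ax":0,"ay":0,"az":0},{"tx":0,"ty":-0.9,"tz":0,"ax":0,"ay":0,"az":0},{"tx":0,"ty":-1.2,"tz":0,"ax":0,"ay":0,"az":0}]'
python3 - <<'E'
from h import *
to(-50,40,42)
E
```

```text
time: 6.18
ee_pos: [0.4377, 0.0589, 0.0424]
tool_rot: [[0.999, 0.036, -0.003], [0.036, -0.999, -0.002], [-0.003, 0.002, -1.0]]
force: [0.7, -3.3, 5.4]
gripper_width: 0.0009
time: 6.68
ee_pos: [0.4372, 0.071, 0.0424]
tool_rot: [[0.999, 0.036, -0.003], [0.036, -0.999, -0.002], [-0.003, 0.002, -1.0]]
force: [-0.8, -4.7, 5.9]
gripper_width: 0.0006
t 6.67 p [0.4372 0.071  0.0424] case [-48.9796  23.2856] z 42.4 yawx 2.05 f [-0.78 -4.65  5.95] w 0.0006 tilt [-0.0034 -0.0022 -1.    ]
tool shift cm [-0.1033 -1.6714  0.0408]
turn rad for alignment 0.0008357499905894961 (tool z = minus)
```

```bash
python3 -m jog '[{"tx":0,"ty":-0.3,"tz":0,"ax":0,"ay":0,"az":0},{"tx":0,"ty":-0.6,"tz":0,"ax":0,"ay":0,"az":0},{"tx":0,"ty":-0.9,"tz":0,"ax":0,"ay":0,"az":0}]'; python3 -m jog '[{"tx":0,"ty":-0.15,"tz":0,"ax":0,"ay":0,"az":0},{"tx":0,"ty":-0.3,"tz":0,"ax":0,"ay":0,"az":0}]';python3 -m jog '[{"tx":0,"ty":-0.1,"tz":0,"ax":0,"ay":0,"az":0}]';python3 -m jog '[{"tx":0,"ty":-0.1,"tz":0,"ax":0,"ay":0,"az":0}]'
python3 - <<'E'
from h import *
to(-50,40,42)
E
```

```text
time: 7.05
ee_pos: [0.4372, 0.0819, 0.0421]
tool_rot: [[0.999, 0.037, -0.003], [0.037, -0.999, 0.001], [-0.003, -0.001, -1.0]]
force: [0.3, -0.3, -0.2]
gripper_width: 0.0007
time: 7.3
ee_pos: [0.437, 0.0847, 0.0422]
tool_rot: [[0.999, 0.038, -0.003], [0.038, -0.999, 0.001], [-0.003, -0.001, -1.0]]
force: [-0.1, 0.1, 0.3]
gripper_width: 0.0007
time: 7.42
ee_pos: [0.4369, 0.0853, 0.0422]
tool_rot: [[0.999, 0.037, -0.003], [0.037, -0.999, 0.0], [-0.003, -0.0, -1.0]]
force: [-0.4, 0.3, -0.7]
gripper_width: 0.0006
time: 7.55
ee_pos: [0.4369, 0.086, 0.0423]
tool_rot: [[0.999, 0.037, -0.003], [0.037, -0.999, -0.0], [-0.003, 0.0, -1.0]]
force: [0.2, 0.3, -0.1]
gripper_width: 0.0004
t 7.55 p [0.4369 0.086  0.0423] case [-48.7064  38.3504] z 42.3 yawx 2.12 f [ 0.2   0.26 -0.13] w 0.0004 tilt [-0.0028 -0.0001 -1.    ]
tool shift cm [-0.1292 -0.165   0.0314]
turn rad for alignment -0.0002752475304369367 (tool z = minus)
```

Contact force vanished from case y≈34 mm onward, so the tip is over the notch, as the picture suggested. I'll centre and go down inside it.

```bash
python3 -m jog '[{"tx":-0.1,"ty":-0.16,"tz":0,"ax":0,"ay":0,"az":0},{"tx":-0.1,"ty":-0.16,"tz":0.2,"ax":0,"ay":0,"az":0},{"tx":-0.1,"ty":-0.16,"tz":0.4,"ax":0,"ay":0,"az":0},{"tx":-0.1,"ty":-0.16,"tz":0.4,"ax":0,"ay":0,"az":0}]'
python3 - <<'E'
from h import *
st()
E
```

```text
time: 8.05
ee_pos: [0.4357, 0.0874, 0.0381]
tool_rot: [[0.999, 0.037, -0.003], [0.037, -0.999, -0.001], [-0.003, 0.0, -1.0]]
force: [0.6, -0.4, -0.9]
gripper_width: 0.0
t 8.05 p [0.4357 0.0874 0.0381] case [-49.8499  39.7636] z 38.1 yawx 2.12 f [ 0.58 -0.45 -0.87] w 0.0 tilt [-0.0032 -0.0005 -1.    ]
```

4 mm into the notch with no force. I'll continue down to the tongue.

```bash
python3 -m jog '[{"tx":0,"ty":0,"tz":0.2,"ax":0,"ay":0,"az":0},{"tx":0,"ty":0,"tz":0.4,"ax":0,"ay":0,"az":0},{"tx":0,"ty":0,"tz":0.5,"ax":0,"ay":0,"az":0}]'; python3 -m jog '[{"tx":0,"ty":0,"tz":0.1,"ax":0,"ay":0,"az":0},{"tx":0,"ty":0,"tz":0.2,"ax":0,"ay":0,"az":0}]';python3 -m jog '[{"tx":0,"ty":0,"tz":0.1,"ax":0,"ay":0,"az":0},{"tx":0,"ty":0,"tz":0.2,"ax":0,"ay":0,"az":0}]'
```

```text
time: 8.43
ee_pos: [0.436, 0.0874, 0.0335]
tool_rot: [[0.999, 0.036, -0.004], [0.036, -0.999, -0.0], [-0.004, 0.0, -1.0]]
force: [-1.4, -0.1, 6.7]
gripper_width: 0.0006
time: 8.68
ee_pos: [0.436, 0.0875, 0.0324]
tool_rot: [[0.999, 0.035, -0.005], [0.035, -0.999, -0.001], [-0.005, 0.001, -1.0]]
force: [-2.5, -0.3, 7.7]
gripper_width: 0.0005
time: 8.93
ee_pos: [0.436, 0.0874, 0.0309]
tool_rot: [[0.999, 0.035, -0.007], [0.035, -0.999, -0.001], [-0.007, 0.001, -1.0]]
force: [-2.8, -0.4, 7.2]
gripper_width: 0.0002
```

The tongue is at z≈33.4 mm and gives way at about 7 N. I'll keep pressing.

```bash
python3 -m jog '[{"tx":0,"ty":0,"tz":0.1,"ax":0,"ay":0,"az":0},{"tx":0,"ty":0,"tz":0.2,"ax":0,"ay":0,"az":0},{"tx":0,"ty":0,"tz":0.3,"ax":0,"ay":0,"az":0}]'; python3 -m jog '[{"tx":0,"ty":0,"tz":0.1,"ax":0,"ay":0,"az":0},{"tx":0,"ty":0,"tz":0.2,"ax":0,"ay":0,"az":0}]';python3 -m jog '[{"tx":0,"ty":0,"tz":0.1,"ax":0,"ay":0,"az":0},{"tx":0,"ty":0,"tz":0.1,"ax":0,"ay":0,"az":0}]'
python3 - <<'E'
from h import *
b=imaging.get_image("side")[:,:,::-1]
cv2.imwrite("pics/s2.png",np.clip(cv2.resize(b[100:340,220:450],None,fx=2.4,fy=2.4)*1.5,0,255).astype(np.uint8))
E
```

```text
time: 9.3
ee_pos: [0.436, 0.0875, 0.0285]
tool_rot: [[0.999, 0.036, -0.01], [0.036, -0.999, -0.002], [-0.01, 0.002, -1.0]]
force: [-3.9, 0.1, 7.7]
gripper_width: 0.0007
time: 9.55
ee_pos: [0.4361, 0.0875, 0.0269]
tool_rot: [[0.999, 0.036, -0.011], [0.036, -0.999, -0.002], [-0.012, 0.002, -1.0]]
force: [-5.0, 0.2, 7.8]
gripper_width: 0.0003
time: 9.8
ee_pos: [0.4363, 0.0875, 0.026]
tool_rot: [[0.999, 0.036, -0.012], [0.036, -0.999, -0.003], [-0.012, 0.002, -1.0]]
force: [-3.4, -0.9, 5.2]
gripper_width: 0.0004
```

View pics/s2.png

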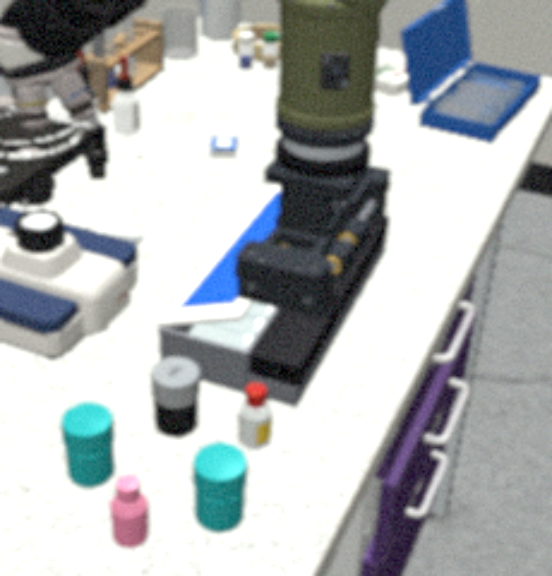

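The lid is ajar: in the side crop the raised white rim is at (200,315), and the can (175,395) and oil (255,415) are untouched. Tongue travel is about 7.4 mm. Now straight up and clear.

```bash
python3 -m jog '[{"tx":0,"ty":0,"tz":-0.2,"ax":0,"ay":0,"az":0},{"tx":0,"ty":0,"tz":-0.6,"ax":0,"ay":0,"az":0},{"tx":0,"ty":0,"tz":-1.2,"ax":0,"ay":0,"az":0},{"tx":-0.2,"ty":0,"tz":-2.2,"ax":0,"ay":0,"az":0},{"tx":-0.5,"ty":0,"tz":-4,"ax":0,"ay":0,"az":0},{"tx":-0.5,"ty":0,"tz":-7,"ax":0,"ay":0,"az":0},{"tx":-0.5,"ty":0,"tz":-11,"ax":0,"ay":0,"az":0},{"tx":-0.5,"ty":3,"tz":-15,"ax":0,"ay":0,"az":0},{"tx":-0.5,"ty":7,"tz":-17,"ax":0,"ay":0,"az":0},{"tx":-0.5,"ty":12,"tz":-18,"ax":0,"ay":0,"az":0},{"tx":-0.5,"ty":17,"tz":-18,"ax":0,"ay":0,"az":0},{"tx":-0.5,"ty":22,"tz":-18,"ax":0,"ay":0,"az":0}]';python3 -m jog '[{"tx":0,"ty":5,"tz":0,"ax":0,"ay":0,"az":0},{"tx":0,"ty":8,"tz":0,"ax":0,"ay":0,"az":0},{"tx":0,"ty":8,"tz":0,"ax":0,"ay":0,"az":0},{"tx":0,"ty":8,"tz":0,"ax":0,"ay":0,"az":0}]'
python3 - <<'E'
from h import *
st()
a=imaging.get_image("top")[:,:,::-1]
b=imaging.get_image("side")[:,:,::-1]
for n in("vial","oil","can"):
  for c in("top","side"): print(n,c,[np.round(d["position"],4).tolist() for d in landmark_of(n,c)])
o=np.zeros((560,800,3)); bb=cv2.resize(b[150:340,220:420],None,fx=2,fy=2); aa=cv2.resize(a[150:240,220:440],None,fx=1.8,fy=1.8)
o[:380,:400]=bb;o[:162,402:798]=aa
cv2.imwrite("pics/s3.png",np.clip(o*1.5,0,255).astype(np.uint8)[:400])
E
```

```text
time: 11.35
ee_pos: [0.443, -0.1337, 0.207]
tool_rot: [[0.999, 0.037, -0.008], [0.037, -0.999, -0.002], [-0.008, 0.002, -1.0]]
force: [1.6, 0.0, 0.4]
gripper_width: 0.0004
time: 11.85
ee_pos: [0.4461, -0.2105, 0.2066]
tool_rot: [[0.999, 0.038, -0.008], [0.038, -0.999, -0.001], [-0.008, 0.0, -1.0]]
force: [-0.6, -0.5, 0.0]
gripper_width: 0.0001
t 11.85 p [ 0.4461 -0.2105  0.2066] case [ -50.3689 -258.3271] z 206.6 yawx 2.19 f [-0.61 -0.46  0.04] w 0.0001 tilt [-0.0083 -0.0007 -1.    ]
vial top [[0.5111, -0.1299, 0.0025]]
vial side []
oil top [[0.4292, 0.2205, 0.0014], [0.4628, 0.3481, -0.0003], [0.508, -0.1318, 0.0001]]
oil side [[0.4292, 0.2248, -0.0012], [0.4641, 0.3419, 0.0003]]
can top [[0.4207, 0.3024, 0.0036], [0.4883, 0.2353, -0.0031], [0.5211, 0.3066, -0.0001]]
can side [[0.5229, 0.3085, -0.0007], [0.4909, 0.234, -0.0014], [0.4187, 0.2987, 0.0]]
```

View pics/s3.png

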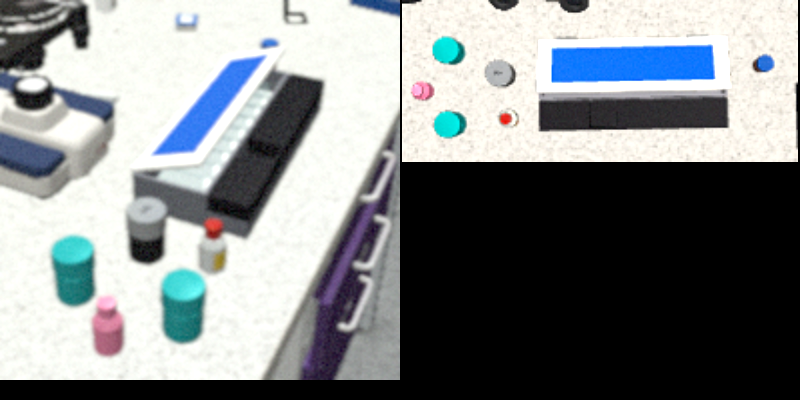

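The lid stands ajar and the objects are where they were. I'll check the opening angle from the rim corner before handing in.

Run:
```python
from h import *
for th in (0,.2,.28,.37,.4):
    r=.078; zt=.049-.04 
    x=.055-r*np.cos(th)+.009*np.sin(th); z=.04+r*np.sin(th)+.009*np.cos(th)
    q=[]
    for y in(.13,-.13):
        p=proj("side",[*c2w(x,y),z]); q.append(((p-[220,150])*2).round(1))
    print(th,q)
```

```text
0 [array([204.3, 187. ]), array([289.5,  66.1])]
0.2 [array([201.4, 173.1]), array([287.9,  54.3])]
0.28 [array([199.4, 167.5]), array([286.5,  49.6])]
0.37 [array([196.5, 161.1]), array([284.5,  44.3])]
0.4 [array([195.5, 159. ]), array([283.7,  42.5])]
```

Run:
```python
import cv2
b=cv2.imread("pics/s3.png")[30:200,110:310]; cv2.imwrite("pics/s4.png",cv2.resize(b,None,fx=3.5,fy=3.5))
```

```text
(no output)
```

View pics/s4.png

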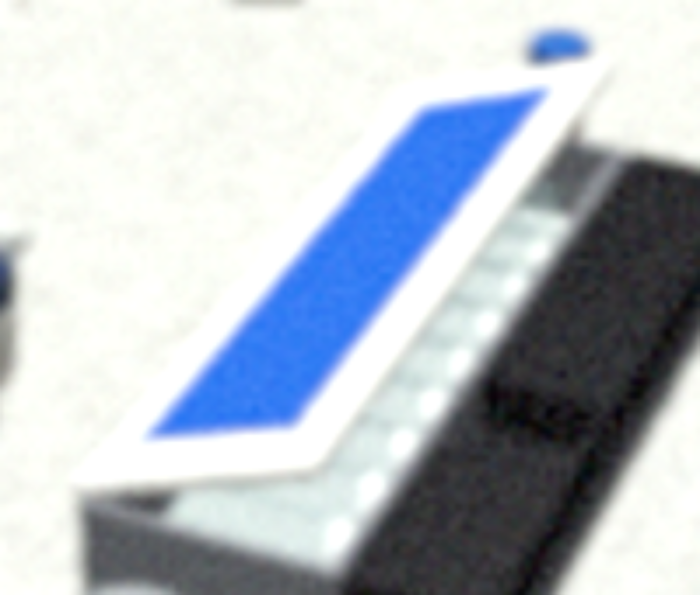

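The corner comparison alone is ambiguous, so I'll compare the blue panel before and after in the side camera.

Run:
```python
from h import *
from scipy.optimize import least_squares
def corners(im):
    h=cv2.cvtColor(im,cv2.COLOR_BGR2HSV); m=cv2.inRange(h,(98,150,100),(118,255,255)); 
    m[:, :280]=0; m[:,375:]=0; m[:172]=0; m[260:]=0
    n,l,s,_=cv2.connectedComponentsWithStats(m); k=1+np.argmax(s[1:,4]); m=(l==k).astype(np.uint8)
    c=max(cv2.findContours(m,cv2.RETR_EXTERNAL,cv2.CHAIN_APPROX_NONE)[0],key=cv2.contourArea)
    for e in np.arange(2,12,.5):
        p=cv2.approxPolyDP(c,e,True)
        if len(p)==4: break
    p=p[:,0].astype(float); return p[np.argsort(p[:,1])],s[k,4]
a,na=corners(cv2.imread("pics/side0.png")); b,nb=corners(imaging.get_image("side")[:,:,::-1].copy())
print(a,na,b,nb)
P=np.array([[*w2c(unproj("side",u,.049)),.049] for u in a]); print("panel case mm",P*1000)
def order(p): # pair by nearest after mean removal
    return p
for zh in(.025,.035,.049):
    def pr(th):
        out=[]
        for x,y,z in P:
            dx,dz=x-.055,z-zh; c,s=np.cos(th),np.sin(th)
            X=.055+c*dx+s*dz; Z=zh-s*dx+c*dz
            out.append(proj("side",[*c2w(X,y),Z]))
        return np.array(out)
    r=least_squares(lambda t:(pr(t[0])-b).ravel(),[.3]); print(zh,r.x,np.sqrt(r.fun.reshape(-1,2)**2).round(1).tolist())
```

```text
[[337. 183.]
 [353. 187.]
 [299. 229.]
 [319. 234.]] 1098 [[350. 179.]
 [336. 181.]
 [316. 224.]
 [298. 226.]] 729
panel case mm [[  37.4786 -101.7174   49.    ]
 [  -3.7432  -99.8455   49.    ]
 [  37.3308  106.1891   49.    ]
 [  -5.476   104.7562   49.    ]]
0.025 [0.3499] [[16.5, 1.5], [12.7, 2.0], [21.2, 2.0], [15.6, 1.5]]
0.035 [0.4333] [[15.8, 1.1], [13.1, 3.7], [20.4, 1.6], [15.8, 3.5]]
0.049 [0.5408] [[13.8, 0.5], [14.4, 6.1], [18.2, 0.9], [17.2, 6.2]]
```

Corner pairing got swapped, so I'll re-pair and refit on the pixels already printed.

Run:
```python
from h import *
from scipy.optimize import least_squares
a=np.array([[337,183],[353,187],[299,229],[319,234.]]);b=np.array([[336,181],[350,179],[298,226],[316,224.]])
P=np.array([[*w2c(unproj("side",u,.049)),.049] for u in a])
for zh in(.025,.035,.045):
    def pr(th):
        out=[]
        for x,y,z in P:
            dx,dz=x-.055,z-zh; c,s=np.cos(th),np.sin(th)
            out.append(proj("side",[*c2w(.055+c*dx+s*dz,y),zh-s*dx+c*dz]))
        return np.array(out)
    r=least_squares(lambda t:(pr(t[0])-b).ravel(),[.3]); print(zh,r.x,r.fun.round(1), np.std(r.fun)/np.linalg.norm(r.jac))
```

```text
0.025 [0.2921] [-1.9 -0.1 -0.4  1.2 -2.5  0.4 -1.3  2. ] 0.031077901962526917
0.035 [0.34] [-1.1 -0.3  0.3  0.3 -1.6  0.2 -0.7  0.9] 0.01841876391971311
0.045 [0.3809] [ 0.  -0.5  1.3 -0.6 -0.3  0.1  0.4 -0. ] 0.014067237826496505
```

The best fit gives about 0.34–0.38 rad, which agrees with the 0.37 rad implied by the touch measurement. Handing in.

```bash
python3 -c "
from rig import ctrl; print(ctrl.hand_in())"
```

```text
the job is handed in; nothing more can be done
None
```

I opened the case by its hidden release and handed the job in at about 12 s of the 64 s allowed. No verdict is reported, so what follows rests on my own checks.

**What I did**
- With the fingers shut, I touched the strip top at z ≈ 42.4 mm. The press was usually 5–8 N, with one brief 18 N step.
- I slid left along the strip until the contact force vanished at about case y = 34 mm. That fits the faint seams I had seen in the pictures, centred near y = +40 mm.
- I centred the tip there and pressed the tongue, which gave way at about 7–8 N, from z ≈ 33.4 to 26.0 mm. Then I lifted straight up and moved clear to the right.

**What the last checks showed**
- **Tongue and lid by touch:** the tongue went down about 7.4 mm, which corresponds to a lid opening of about 0.37 rad.
- **Lid by camera:** the lid was still ajar with the gripper well clear. The panel fit gives 0.34–0.38 rad where it fits well, and 0.29 rad for an assumed hinge height that fits worse. A first check on the rim corners was too coarse (0.28–0.37 rad), and a first panel fit failed because I had paired the corners wrongly.
- **Vial, bottle and can:** all measured within about 4 mm of where they started, which is the accuracy of the detector, and the oil and can look upright. The side camera's detector missed the vial in the final look, so its position rests on the top camera.
- **Side force while pressing:** the force along x grew to about 5 N. I took it for friction on the tongue, but could not separate it from light contact with the case.
- **Robot:** the residual force was under 1 N, within sensor noise, so it appears to touch nothing.

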